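# Locate the token tray on the copy stand

### The arm

A 7-joint arm with a two-finger parallel gripper is mounted at the origin on the work surface. World frame = base frame: x ahead of the robot, y to its left, z up, the work surface at z = 0. Lengths are in m, angles in degrees, forces in N, time in s.
With the tool pointing down it reaches from about 0.425 to 0.875 m from the base axis. Payload 4.7 kg.
Tool frame: the origin (TCP) lies on the centre line of the jaws, within the pads' length; the fingertips stand 19 mm ahead of it and the grasp point (between the pads) is the TCP; z points along the fingers, y is the line along which they close (so a half turn about z gives the same grasp; the last joint's range is limited). The gripper opens to 87 mm and grips with 3 to 60 N. Pads are 19 mm wide; open, the fingers measure 117 mm over their backs; the gripper's body (75 mm by 190 mm) begins 51 mm behind the grasp point.
Start: joints at [-64.166, 18.392, -4.016, 83.108, 1.295, 78.541, -3.26], TCP at [0.275, 0.589, 0.242] pointing down, gripper open.
Joint ranges: [-163.93, 163.93], [-17.29, 119.83], [-79.2, 71.16], [3.27, 140.29], [-89.18, 269.18], [5.43, 117.66], [-154.24, 154.24]. Speed limits (degrees/s): [147.25, 147.25, 180, 180, 180, 180, 180].

### API

Orientations are given as [roll, pitch, yaw] about the fixed x, y, z axes, in that order (R = Rz(yaw) Ry(pitch) Rx(roll)).
In Python, from cell import env, imaging gives the robot as it stands.
- The arm moves only by the shell command python3 -m crank 'ROWS' [OPENING] [FORCE]. ROWS is JSON, a list of rows, each an object of numbers: "x", "y", "z": the shift along the tool's x, y, z in m; "turn": the turn about the tool's z in rad. In form: [{"x": .., "y": .., "z": .., "turn": ..}, ...]. A call has 1 to 12 rows; each row is the pose to reach, as a shift and turn from the pose commanded when the call began, along the tool's axes at that moment; what a row does not reach only later rows make up. A row lasts 1/8 s, in which the tool goes at most 62.5 mm and 10.7 degrees, less where a joint would pass 70% of its speed; a pose out of reach is approached as far as the arm can. A call with a gripper value outside its range is refused whole. OPENING is the finger opening in m, from 0 to 0.087, set as the call begins (- or left out, the last holds). The fingers move at their own pace and stop on an object; FORCE is the grip in N (left out, the last holds). Time passes only in rows, so rows that repeat a pose let the fingers close. It gives the time, the measured TCP pose, the force, the opening and the grip force at its end, in the units of the state.
- env.get_obs(): the state, without advancing time (a new reading comes with each control period).
- imaging.read_camera(name): name is "scene" or "top" or "wrist"; returns the picture (384x512x3 uint8, red, green, blue); there is no depth.
- imaging.get_calibration(name): a dict with "camera_matrix" (3x3 intrinsics, pixels), "position" and "attitude" of the camera in the world. Camera axes: x right, y up, looking along -z (the intrinsics and any distortion apply to the point x, -y, -z); pixel columns grow to the right and rows downward; lengths in m; the calibration is good to about 2 mm. A picture is of the moment at which its call begins: read the wrist's pose just before it. get_calibration takes no time and is no camera call; for the wrist camera it gives the pose at the moment of the call.
- env.sign_off(): hands the job in; it is judged then, once.
The state is a dict: "time_s": time; "qpos": joint angles; "joint_velocities": joint speeds; "effort": joint torques, N m; "tool_pos": TCP position; "tool_rot": TCP orientation; "force": force on the tool from outside, world axes, zero at the start; "wrist_torque": the same for the moment, N m; "grip_width": finger opening in m; "grasp_force": force on a finger pad.
Only numpy, scipy, OpenCV 4.12 (cv2) and the standard library are available. Lean on these libraries where they do the work, as an engineer would, in place of code of your own. Each camera call takes 0.05 s, during which the arm holds its last target. There are 200 camera calls.

### The job

The wooden tray of sorted tokens is next to be photographed: lift its front edge up onto the copy stand's low board while its rear is still on the desk, slide it aboard and push it home until it stands flat on the board, hard up against both steel register pins and the black end stop, and leave it there. The tray is loaded, so do not tip it steeply, and push with feeling: the stand is only standing on its rubber feet and must not be shoved out of place. Leave the other things on the desk alone.

Things in the scene. Friction and masses are not known exactly. Their poses are not given: they have to be found in the camera images.
- stand: Copy stand, loose, 5 kg, on rubber feet: shifts on the desk when pushed with 25 N or more. Flat white board 320 (x) by 360 (y) mm, its top 20 mm above the desk; its bare right edge (y = -180 mm) is the step to climb. Origin on the desk under the board's centre; x points away from the robot to the two pins, y left to the end stop. A tray that is home has its centre above this origin, sides parallel.
- pin_right (a point): Top centre of the right register pin, stand frame (79, -50, 42) mm. Both pins: upright, steel, 8 mm diameter, standing 22 mm above the board; the left one at (79, +50). Their near sides, which the tray's far long wall has to touch, lie at x = 75 mm.
- end_stop (a point): Middle of the end stop's face towards the tray, stand frame (0, 100, 30) mm; the tray's front wall has to touch it. Black block 44 (x) by 22 (y) by 20 mm, fixed on the board. Behind it, in the far left corner (128, 148), stands a 340 mm high column whose arm and camera are swung out to the left, 250 to 335 mm high.
- tray_center (a point): Centre of the tray, half-way up. Open wooden tray 150 (x) by 200 (y) by 40 mm high, 0.6 to 0.95 kg, walls 9 mm thick; starts flat on the desk, right of the stand. x points away from the robot, y to the front, the 150 mm wall next to the stand. Its varnished underside slides at 1.5 to 4 N (more if pressed down): friction and mass vary.
- tray_front (a point): Middle of the lower front edge (tray y = +100 mm, at the underside), which goes up onto the board first. Two crosswise dividers, 28 mm high, at y = -31 and +31 mm leave a 57 mm bay behind the front wall, so the wall's middle can be pinched from above with one finger inside; flat tokens fixed in the bays reach 10 mm above the underside.
- tray_rear (a point): Middle of the lower rear edge of the tray (tray y = -100 mm, at the underside).
- glue: Glue stick, 29 mm diameter, 84 mm tall, standing on the board's near left corner. Bystander. Origin under its centre.
- calculator: Pocket calculator, 85 by 130 by 13 mm, lying beyond the tray. Bystander. Origin under its centre.
- tea: Tea bottle, 66 mm diameter, 190 mm tall, standing on the desk beyond the board's far left part. Bystander. Origin under its centre.
- stapler: Stapler, 140 by 34 by 50 mm, to the right of the tray. Bystander. Origin under its centre.

How it is judged (in metres and radians):
On the way:
1. the tray's front edge is up over the board while its rear edge still rests on the desk (y of tray_front in the frame of stand above -0.17 m and z of tray_front in the frame of stand above 0.018 m and height (world z) of tray_rear below 0.008 m), for 0.2 s.
At the end, for the whole second after the job is handed in: The tray stands flat on the board (level within 0.03 rad), against both pins and the end stop: its centre within 2 mm of touching in both directions and its side parallel to the line of the pins within 0.02 rad, released and at rest (x of tray_center in the frame of stand between -0.002 and 0.003 m and y of tray_center in the frame of stand between -0.002 and 0.003 m and z of tray_center in the frame of stand between 0.037 and 0.043 m and angle between the x axis of tray_center and the x axis of stand, either way round below 0.02 rad and angle between tray_center's own z axis and vertical below 0.03 rad).
It fails at once if the stand is shoved out of place (more than 5 mm at the end stop or at the right pin) (distance of any of end_stop, pin_right from where it was at the start of the episode above 0.005 m).
It fails at once if the tray is tipped steeply (more than 0.45 rad, 26 degrees) (angle between tray_center's own z axis and vertical above 0.45 rad).
It fails at once if a bystander is moved by more than 15 mm (distance of any of glue, calculator, tea, stapler from where it was at the start of the episode above 0.015 m).
It also fails if it takes over 72 s, if anything falls off the work surface, if the arm or the gripper's body presses on something with over 40 N, if the wrist force passes 120 N, or if a joint passes its speed limit or range.

## Working session

There is one attempt and no reset: what is moved stays moved. The work goes in short steps, Python scripts to look and compute and a shell command to move; the robot and the scene stay as the last step left them, time stands still between calls to the robot, and variables do not carry over. Pictures are saved under pics/ and viewed, at most 12 in all, crops included, and the job is handed in when it is done.

```bash
mkdir -p pics; ls; python3 - <<'E'
from cell import env, imaging
import cv2, numpy as np
o=env.get_obs(); print(o)
for n in ("scene","top"):
    c=imaging.get_calibration(n); print(n,c)
    cv2.imwrite(f"pics/{n}0.png",cv2.cvtColor(imaging.read_camera(n),cv2.COLOR_RGB2BGR))
E
```

```text
pics
{'time_s': 0.0, 'qpos': array([-64.16624228,  18.43876253,  -4.01862901,  83.1735557 ,
         1.29621872,  78.54199735,  -3.25890372]), 'joint_velocities': array([ 0.06834928, -0.01469995,  0.06294469,  0.07756768,  0.03208471,
        0.01392983, -0.00632612]), 'effort': array([-3.51343788e-04, -4.91284883e+01, -4.04369496e-01, -3.12531245e+01,
       -6.39478443e-02,  4.34904615e-02,  2.05965980e-04]), 'tool_pos': array([0.27477099, 0.58849911, 0.24047709]), 'tool_rot': array([-1.79891009e+02,  5.97619442e-03,  1.54980247e+02]), 'force': array([0.00370556, 0.16355321, 0.52047883]), 'wrist_torque': array([0.04031478, 0.01969557, 0.02066628]), 'grasp_force': 0.0, 'grip_width': 0.08702265397549619}
scene {'camera_matrix': array([[450.53260484,   0.        , 251.28884894],
       [  0.        , 450.53260484, 194.12745981],
       [  0.        ,   0.        ,   1.        ]]), 'position': array([ 1.16976533, -0.5595977 ,  0.89595577]), 'attitude': array([ 4.29760189e+01, -3.05358775e-02,  5.19509905e+01])}
top {'camera_matrix': array([[391.01237317,   0.        , 249.61320806],
       [  0.        , 391.01237317, 190.73968086],
       [  0.        ,   0.        ,   1.        ]]), 'position': array([ 0.43530691, -0.07044622,  1.09837145]), 'attitude': array([  8.77188406,  -0.26447844, -90.35430864])}
```

View pics/top0.png

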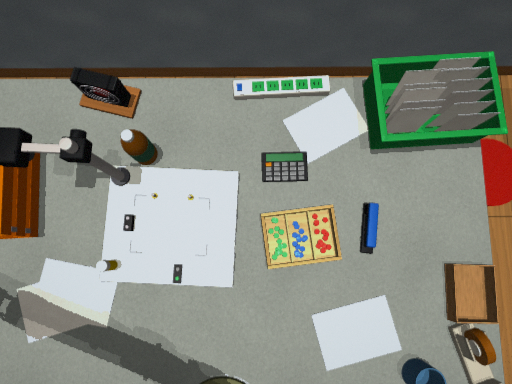

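View pics/scene0.png

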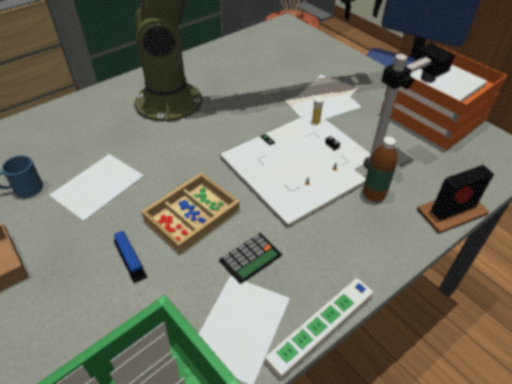

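```bash
cat > h.py <<'E'
from cell import env, imaging
import cv2, numpy as np
from scipy.spatial.transform import Rotation as R
def ray(cal,px,z):
    K=cal["camera_matrix"]; px=np.atleast_2d(np.asarray(px,float))
    d=np.c_[(px[:,0]-K[0,2])/K[0,0],-(px[:,1]-K[1,2])/K[1,1],-np.ones(len(px))]
    d=R.from_euler("xyz",cal["attitude"],degrees=True).apply(d); p=np.asarray(cal["position"])
    return p+d*((z-p[2])/d[:,2])[:,None]
def proj(cal,P):
    q=R.from_euler("xyz",cal["attitude"],degrees=True).inv().apply(np.atleast_2d(P)-cal["position"])
    K=cal["camera_matrix"]; return np.c_[K[0,2]+K[0,0]*q[:,0]/-q[:,2],K[1,2]-K[1,1]*q[:,1]/-q[:,2]]
def blob(mask,seed):
    n,l,s,c=cv2.connectedComponentsWithStats(mask.astype(np.uint8)); m=(l==l[seed[1],seed[0]]).astype(np.uint8)
    return max(cv2.findContours(m,cv2.RETR_EXTERNAL,cv2.CHAIN_APPROX_NONE)[0],key=cv2.contourArea)
E
python3 - <<'E'
from h import *
im=cv2.imread("pics/top0.png"); hsv=cv2.cvtColor(im,cv2.COLOR_BGR2HSV); cal=imaging.get_calibration("top")
print(hsv[200,220],hsv[200,250],hsv[208,300],hsv[262,290])
def rect(c,z):
    W=ray(cal,c.reshape(-1,2),z)[:,:2].astype(np.float32); r=cv2.minAreaRect(W); print(r); print(cv2.boxPoints(r).round(4))
w=(hsv[...,2]>215)&(hsv[...,1]<40); cb=blob(w,(220,200)); rect(cb,.02)
t=(hsv[...,1]>70)&(hsv[...,0]<35)&(hsv[...,2]>90); t[:,:255]=0;t[:,350:]=0;t[:200]=0;t[275:]=0
t=cv2.morphologyEx(t.astype(np.uint8),cv2.MORPH_CLOSE,np.ones((3,3)))
cs=max(cv2.findContours(t,cv2.RETR_EXTERNAL,cv2.CHAIN_APPROX_NONE)[0],key=cv2.contourArea); rect(cs,.04); print(cv2.boundingRect(cs))
print("pins",ray(cal,[(155,195.5),(191,197)],.042).round(4))
v=cv2.drawContours(im.copy(),[cb,cs],-1,(0,0,255),1)[130:330,80:400]
cv2.imwrite("pics/c0.png",cv2.resize(v,None,fx=2.4,fy=2.4,interpolation=cv2.INTER_NEAREST))
E
```

```text
[103  16 228] [ 48  20 164] [ 21  85 175] [ 20 120 130]
((0.45892849564552307, 0.2349441796541214), (0.5357955694198608, 0.4270460605621338), 86.92030334472656)
[[ 0.2313 -0.0211]
 [ 0.6578 -0.044 ]
 [ 0.6865  0.491 ]
 [ 0.2601  0.5139]]
((0.47468727827072144, -0.21250075101852417), (0.14993375539779663, 0.20088805258274078), 6.99528169631958)
[[ 0.388  -0.1219]
 [ 0.4125 -0.3213]
 [ 0.5613 -0.3031]
 [ 0.5369 -0.1037]]
(261, 204, 81, 65)
pins [[0.5866 0.1816 0.042 ]
 [0.5819 0.0835 0.042 ]]
```

View pics/c0.png

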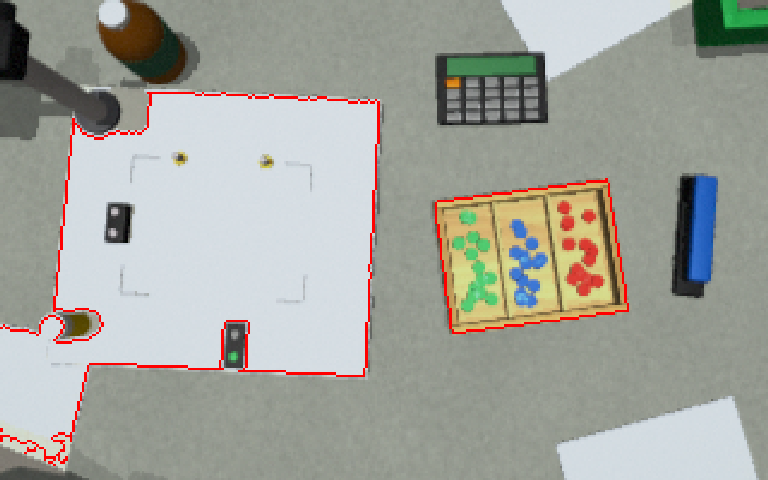

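```bash
python3 -m crank '[{"x":-0.332,"y":-0.274,"z":0,"turn":-0.1},{"x":-0.332,"y":-0.274,"z":0,"turn":-0.25},{"x":-0.332,"y":-0.274,"z":0,"turn":-0.4},{"x":-0.332,"y":-0.274,"z":0,"turn":-0.558},{"x":-0.332,"y":-0.274,"z":0,"turn":-0.558},{"x":-0.332,"y":-0.274,"z":0,"turn":-0.558},{"x":-0.332,"y":-0.274,"z":0,"turn":-0.558},{"x":-0.469,"y":-0.56,"z":0.04,"turn":-0.558},{"x":-0.469,"y":-0.56,"z":0.04,"turn":-0.558},{"x":-0.469,"y":-0.56,"z":0.04,"turn":-0.558},{"x":-0.469,"y":-0.56,"z":0.04,"turn":-0.558},{"x":-0.469,"y":-0.56,"z":0.04,"turn":-0.558}]' 0.04 15
python3 - <<'E'
from h import *
im=cv2.imread("pics/top0.png"); cal=imaging.get_calibration("top")
g=cv2.cvtColor(im,cv2.COLOR_BGR2GRAY).astype(float)
# subpixel edges: right edge (scan rows), left edge, far edge (scan cols), near edge
def edge(horizontal,rng,lo,hi):
    pts=[]
    for k in rng:
        s=g[k,lo:hi] if horizontal else g[lo:hi,k]
        d=np.abs(np.diff(s)); i=d.argmax(); w=d[max(0,i-2):i+3]; p=lo+.5+(np.arange(max(0,i-2),i+3)*w).sum()/w.sum()
        pts.append((p,k) if horizontal else (k,p))
    W=ray(cal,pts,.02)[:,:2]
    vx,vy,x,y=cv2.fitLine(W.astype(np.float32),cv2.DIST_HUBER,0,1e-4,1e-4).ravel(); return (x,y),np.degrees(np.arctan2(vy,vx)),(vx,vy)
print("right",edge(True,range(180,280,4),225,248))
print("left",edge(True,range(190,250,4),97,116))
print("far",edge(False,range(145,235,4),160,180))
print("near",edge(False,list(range(122,168,4))+list(range(186,230,4)),275,295))
E
```

```text
time_s: 1.6
tool_pos: [0.4625, -0.1116, 0.2021]
tool_rot: [180.0, 0.0, -173.0]
force: [1.3, -0.1, -0.1]
grip_width: 0.0401
grasp_force: 0.0
right ((np.float32(0.50496984), np.float32(-0.037267897)), np.float32(-3.2884529), (np.float32(0.9983534), np.float32(-0.05736283)))
left ((np.float32(0.53370816), np.float32(0.32122058)), np.float32(-3.156848), (np.float32(0.9984825), np.float32(-0.055069517)))
far ((np.float32(0.66506696), np.float32(0.0779321)), np.float32(86.51931), (np.float32(0.06071201), np.float32(0.9981553)))
near ((np.float32(0.34910744), np.float32(0.13814874)), np.float32(86.86857), (np.float32(0.054626517), np.float32(0.99850684)))
```

```bash
python3 - <<'E'
from h import *
cal=imaging.get_calibration("wrist"); im=cv2.cvtColor(imaging.read_camera("wrist"),cv2.COLOR_RGB2BGR); cv2.imwrite("pics/w0.png",im)
print(cal, env.get_obs()["tool_pos"])
P=[[.4625,-.1128,.04],[.388,-.1219,.04],[.5369,-.1037,.04],[.463,-.117,.04]]; print(proj(cal,P).round(1))
E
```

```text
{'camera_matrix': array([[264.40090584,   0.        , 259.44106509],
       [  0.        , 264.40090584, 188.72115414],
       [  0.        ,   0.        ,   1.        ]]), 'position': array([ 0.38894026, -0.12038754,  0.34467655]), 'attitude': array([-1.58681371e+01, -6.10032193e-02,  9.69118829e+01])} [ 0.46088922 -0.12151031  0.20156982]
[[258.1 178.4]
 [257.9 112.5]
 [258.2 236.2]
 [254.5 178.4]]
```

View pics/w0.png

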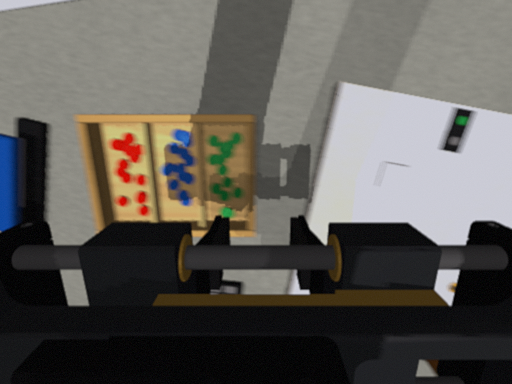

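```bash
python3 -m crank '[{"z":0.06},{"z":0.12},{"z":0.155},{"z":0.165},{"z":0.165},{"z":0.165}]' 0.04 15
python3 -m crank '[{"z":0},{"z":0},{"z":0},{"z":0}]' 0 15
```

```text
invalid input
invalid input
```

```bash
python3 -m crank '[{"x":0,"y":0,"z":0.06,"turn":0},{"x":0,"y":0,"z":0.12,"turn":0},{"x":0,"y":0,"z":0.155,"turn":0},{"x":0,"y":0,"z":0.165,"turn":0},{"x":0,"y":0,"z":0.165,"turn":0},{"x":0,"y":0,"z":0.165,"turn":0}]' 0.04 15
```

```text
time_s: 2.4
tool_pos: [0.4645, -0.1099, 0.0391]
tool_rot: [-180.0, 0.2, -173.0]
force: [0.1, -0.0, -0.4]
grip_width: 0.0404
grasp_force: 0.0
```

```bash
python3 -m crank '[{"x":0,"y":0,"z":0,"turn":0},{"x":0,"y":0,"z":0,"turn":0}]' 0.04 15;  python3 -m crank '[{"x":0,"y":0,"z":0,"turn":0},{"x":0,"y":0,"z":0,"turn":0},{"x":0,"y":0,"z":0,"turn":0},{"x":0,"y":0,"z":0,"turn":0}]' 0 12
```

```text
time_s: 2.65
tool_pos: [0.4637, -0.1097, 0.0383]
tool_rot: [180.0, 0.1, -173.0]
force: [0.3, 0.4, 0.3]
grip_width: 0.0402
grasp_force: 0.0
time_s: 3.15
tool_pos: [0.4631, -0.1108, 0.0375]
tool_rot: [-179.9, 0.0, -173.1]
force: [0.5, -3.8, 1.1]
grip_width: 0.0092
grasp_force: 12.0
```

```bash
python3 -m crank '[{"x":0,"y":0,"z":0,"turn":0},{"x":0,"y":0,"z":-0.01,"turn":0},{"x":0,"y":0,"z":-0.02,"turn":0},{"x":0,"y":0,"z":-0.03,"turn":0},{"x":0,"y":0,"z":-0.03,"turn":0},{"x":0,"y":0,"z":-0.03,"turn":0},{"x":0,"y":0,"z":-0.03,"turn":0}]' 0 25
python3 - <<'E'
from h import *
for n in("scene",):
    im=cv2.cvtColor(imaging.read_camera(n),cv2.COLOR_RGB2BGR)[130:270,110:370]; cv2.imwrite("pics/s1.png",cv2.resize(im,None,fx=3,fy=3))
E
```

```text
time_s: 4.03
tool_pos: [0.4627, -0.1095, 0.0671]
tool_rot: [180.0, -0.0, -173.0]
force: [-0.5, 0.6, -8.1]
grip_width: 0.0105
grasp_force: 25.5
```

View pics/s1.png

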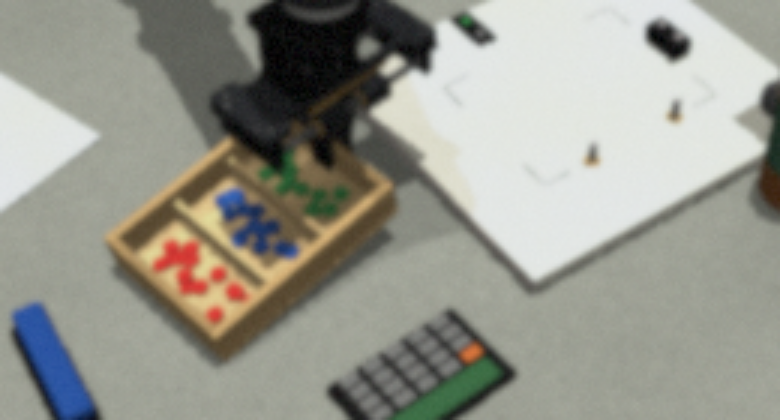

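```bash
python3 -m crank '[{"x":0,"y":0,"z":0,"turn":0},{"x":0,"y":0,"z":0,"turn":0},{"x":0,"y":0,"z":0,"turn":0}]' 0 9
python3 - <<'E'
from h import *
o=env.get_obs(); print(o["wrist_torque"],o["force"])
im=cv2.cvtColor(imaging.read_camera("scene"),cv2.COLOR_RGB2BGR)[130:270,110:370]; cv2.imwrite("pics/s2.png",cv2.resize(im,None,fx=3,fy=3))
E
```

```text
time_s: 4.45
tool_pos: [0.4633, -0.1098, 0.0676]
tool_rot: [-180.0, 0.0, -173.0]
force: [-0.8, 0.9, -4.3]
grip_width: 0.0115
grasp_force: 8.8
[0.4859777  0.08181219 0.04260839] [-0.81278872  0.87066523 -4.27291704]
```

View pics/s2.png

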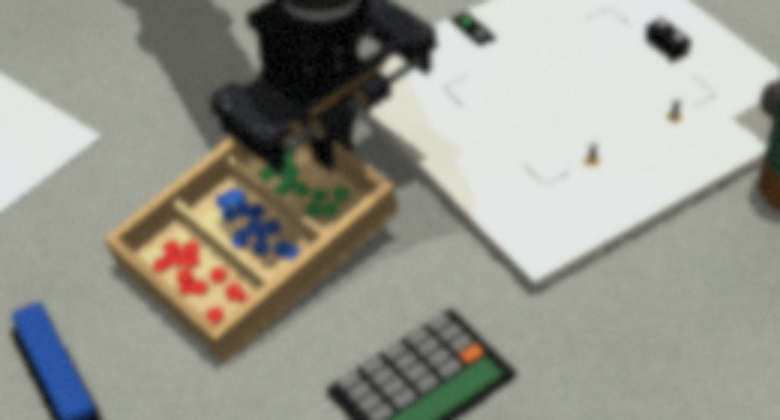

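```bash
python3 -m crank '[{"x":-0.005,"y":0.013,"z":0,"turn":0.02},{"x":-0.01,"y":0.026,"z":0,"turn":0.04},{"x":-0.016,"y":0.039,"z":0,"turn":0.07},{"x":-0.021,"y":0.052,"z":0,"turn":0.09},{"x":-0.026,"y":0.065,"z":0,"turn":0.11},{"x":-0.032,"y":0.078,"z":0,"turn":0.135},{"x":-0.037,"y":0.091,"z":0,"turn":0.16},{"x":-0.043,"y":0.104,"z":0,"turn":0.179},{"x":-0.043,"y":0.104,"z":0,"turn":0.179},{"x":-0.043,"y":0.104,"z":0,"turn":0.179},{"x":-0.043,"y":0.104,"z":0,"turn":0.179}]' 0 9
python3 - <<'E'
from h import *
im=cv2.cvtColor(imaging.read_camera("scene"),cv2.COLOR_RGB2BGR)[110:270,120:380]; a=cv2.resize(im,None,fx=2.2,fy=2.2)
im=cv2.cvtColor(imaging.read_camera("top"),cv2.COLOR_RGB2BGR)[150:300,90:350]; b=cv2.resize(im,None,fx=2.2,fy=2.2)
v=np.vstack([a,b]); print(v.shape); cv2.imwrite("pics/s3.png",cv2.resize(v,None,fx=.87,fy=.87))
E
```

```text
time_s: 5.88
tool_pos: [0.4932, -0.0017, 0.0676]
tool_rot: [180.0, 0.0, 176.7]
force: [-0.7, 1.2, -5.0]
grip_width: 0.0115
grasp_force: 8.7
(682, 572, 3)
```

View pics/s3.png

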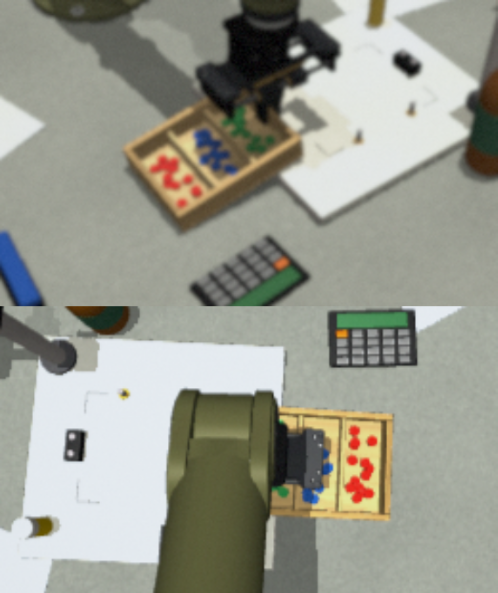

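```bash
python3 -m crank '[{"x":0,"y":0,"z":0,"turn":0},{"x":0,"y":0.01,"z":-0.001,"turn":0},{"x":0,"y":0.02,"z":-0.003,"turn":0},{"x":0,"y":0.03,"z":-0.006,"turn":0},{"x":0,"y":0.04,"z":-0.009,"turn":0},{"x":0,"y":0.05,"z":-0.011,"turn":0},{"x":0,"y":0.06,"z":-0.012,"turn":0},{"x":0,"y":0.06,"z":-0.012,"turn":0}]' 0 9
python3 -m crank '[{"x":0,"y":0.01,"z":0.002,"turn":0},{"x":0,"y":0.02,"z":0.004,"turn":0},{"x":0,"y":0.03,"z":0.008,"turn":0},{"x":0,"y":0.04,"z":0.012,"turn":0},{"x":0,"y":0.05,"z":0.015,"turn":0},{"x":0,"y":0.06,"z":0.018,"turn":0},{"x":0,"y":0.06,"z":0.018,"turn":0}]' 0 9
```

```text
time_s: 6.98
tool_pos: [0.4971, 0.0602, 0.08]
tool_rot: [179.9, 0.1, 176.8]
force: [0.4, 1.1, -2.5]
grip_width: 0.0125
grasp_force: 9.2
time_s: 7.85
tool_pos: [0.5, 0.1209, 0.0614]
tool_rot: [179.9, -0.0, 176.8]
force: [-0.2, 3.0, -3.5]
grip_width: 0.0092
grasp_force: 9.0
```

```bash
python3 -m crank '[{"x":0,"y":0.01,"z":0.002,"turn":0},{"x":0,"y":0.02,"z":0.003,"turn":0},{"x":0,"y":0.03,"z":0.003,"turn":0},{"x":0,"y":0.04,"z":0.003,"turn":0},{"x":0,"y":0.05,"z":0.003,"turn":0},{"x":0,"y":0.06,"z":0.003,"turn":0},{"x":0,"y":0.07,"z":0.003,"turn":0},{"x":0,"y":0.07,"z":0.003,"turn":0}]' 0 9
python3 -m crank '[{"x":0,"y":0,"z":0,"turn":0},{"x":0,"y":0,"z":0,"turn":0},{"x":0,"y":0,"z":-0.03,"turn":0},{"x":0,"y":0,"z":-0.09,"turn":0},{"x":0,"y":0,"z":-0.13,"turn":0},{"x":0,"y":-0.06,"z":-0.13,"turn":0},{"x":0,"y":-0.12,"z":-0.13,"turn":0},{"x":0,"y":-0.18,"z":-0.13,"turn":0},{"x":0,"y":-0.24,"z":-0.13,"turn":0},{"x":0,"y":-0.27,"z":-0.13,"turn":0},{"x":0,"y":-0.27,"z":-0.13,"turn":0}]' 0.025 9
python3 - <<'E'
from h import *
im=cv2.cvtColor(imaging.read_camera("scene"),cv2.COLOR_RGB2BGR)[90:250,140:400]; a=cv2.resize(im,None,fx=2,fy=2)
t=cv2.cvtColor(imaging.read_camera("top"),cv2.COLOR_RGB2BGR); cv2.imwrite("pics/t4raw.png",t)
v=np.vstack([a,cv2.resize(t[150:290,90:350],None,fx=2,fy=2)]); cv2.imwrite("pics/s4.png",v)
E
```

```text
time_s: 8.85
tool_pos: [0.5053, 0.1896, 0.0596]
tool_rot: [179.9, 0.1, 176.7]
force: [1.0, -0.7, 2.6]
grip_width: 0.0086
grasp_force: 9.0
time_s: 10.22
tool_pos: [0.488, -0.084, 0.1886]
tool_rot: [180.0, 0.0, 176.4]
force: [-0.2, 1.0, 0.5]
grip_width: 0.025
grasp_force: 0.0
```

View pics/s4.png

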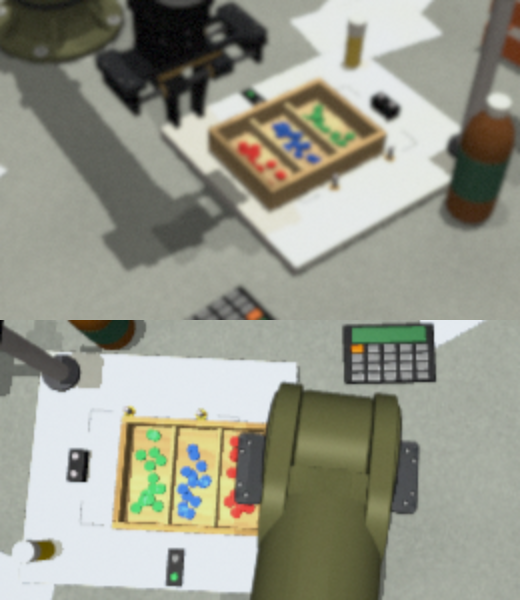

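```bash
python3 -m crank '[{"x":0,"y":0,"z":0.05,"turn":0},{"x":0,"y":0,"z":0.1,"turn":0},{"x":0,"y":0,"z":0.135,"turn":0},{"x":0,"y":0,"z":0.141,"turn":0},{"x":0,"y":0.02,"z":0.141,"turn":0},{"x":0,"y":0.04,"z":0.141,"turn":0},{"x":0,"y":0.04,"z":0.141,"turn":0}]' 0 9
python3 -m crank '[{"x":0,"y":0.006,"z":0,"turn":0},{"x":0,"y":0.012,"z":0,"turn":0},{"x":0,"y":0.018,"z":0,"turn":0},{"x":0,"y":0.024,"z":0,"turn":0},{"x":0,"y":0.03,"z":0,"turn":0},{"x":0,"y":0.036,"z":0,"turn":0}]'
```

```text
time_s: 11.2
tool_pos: [0.4921, -0.0388, 0.0487]
tool_rot: [179.9, 0.1, 176.9]
force: [-0.8, -0.6, -0.2]
grip_width: 0.0006
grasp_force: 0.0
time_s: 11.95
tool_pos: [0.4928, -0.0061, 0.0474]
tool_rot: [-179.9, -0.0, 176.6]
force: [-0.1, -4.3, 1.3]
grip_width: 0.0004
grasp_force: 2.1
```

```bash
python3 -m crank '[{"x":0,"y":0.005,"z":0,"turn":0},{"x":0,"y":0.01,"z":0,"turn":0},{"x":0,"y":0.014,"z":0,"turn":0},{"x":0,"y":0.018,"z":0,"turn":0},{"x":0,"y":0.02,"z":0,"turn":0},{"x":0,"y":0.02,"z":0,"turn":0}]'
python3 - <<'E'
from h import *
t=cv2.cvtColor(imaging.read_camera("top"),cv2.COLOR_RGB2BGR); cv2.imwrite("pics/t5raw.png",t); cal=imaging.get_calibration("top")
s=cv2.cvtColor(imaging.read_camera("scene"),cv2.COLOR_RGB2BGR)
v=np.vstack([cv2.resize(s[90:210,240:400],None,fx=3,fy=3),cv2.resize(t[170:260,100:260],None,fx=3,fy=3)])[:600]; cv2.imwrite("pics/s5.png",v)
hsv=cv2.cvtColor(t,cv2.COLOR_BGR2HSV); 
# front edge on rim height, far wall edge
w=((hsv[...,1]>60)&(hsv[...,0]<35)).astype(np.uint8); w[:,:125]=0;w[:203]=0;w[258:]=0;w[:,215:]=0
c=max(cv2.findContours(w,cv2.RETR_EXTERNAL,cv2.CHAIN_APPROX_NONE)[0],key=cv2.contourArea); print(cv2.boundingRect(c))
W=ray(cal,c.reshape(-1,2),.06)[:,:2]-[.5091,.1425]; a=np.radians(-3.25); S=np.c_[W@[np.cos(a),np.sin(a)],W@[-np.sin(a),np.cos(a)]]; print(S.min(0),S.max(0))
E
```

```text
time_s: 12.7
tool_pos: [0.494, 0.0152, 0.0474]
tool_rot: [180.0, -0.0, 176.7]
force: [0.5, -3.2, 0.5]
grip_width: 0.0004
grasp_force: 1.2
(134, 203, 81, 55)
[-0.08718129 -0.12924912] [0.06067013 0.08293733]
```

View pics/s5.png

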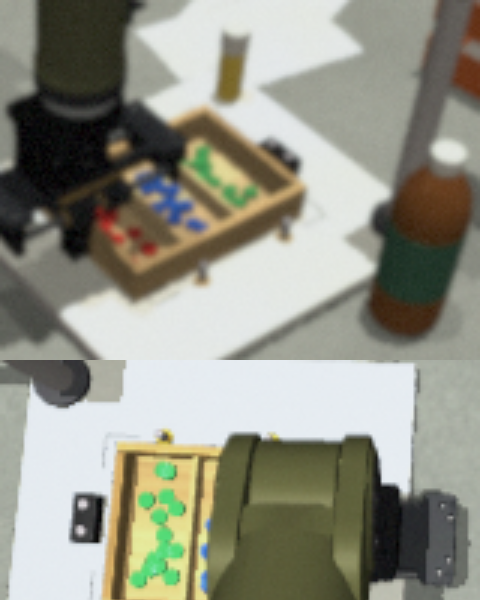

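```bash
python3 -m crank '[{"x":0,"y":0.004,"z":0,"turn":0},{"x":0,"y":0.007,"z":0,"turn":0},{"x":0,"y":0.01,"z":0,"turn":0},{"x":0,"y":0.01,"z":0,"turn":0}]'
python3 -m crank '[{"x":0,"y":-0.015,"z":0,"turn":0},{"x":0,"y":-0.025,"z":-0.05,"turn":0},{"x":0,"y":-0.025,"z":-0.1,"turn":0},{"x":0,"y":-0.025,"z":-0.1,"turn":0}]'
python3 - <<'E'
from h import *
t=cv2.cvtColor(imaging.read_camera("top"),cv2.COLOR_RGB2BGR); cv2.imwrite("pics/t6raw.png",t); cal=imaging.get_calibration("top")
hsv=cv2.cvtColor(t,cv2.COLOR_BGR2HSV); w=((hsv[...,1]>60)&(hsv[...,0]<35)).astype(np.uint8); w[:,:125]=0;w[:203]=0;w[258:]=0;w[:,215:]=0
c=max(cv2.findContours(w,cv2.RETR_EXTERNAL,cv2.CHAIN_APPROX_NONE)[0],key=cv2.contourArea); print(cv2.boundingRect(c))
W=ray(cal,c.reshape(-1,2),.06)[:,:2]-[.5091,.1425]; a=np.radians(-3.25); S=np.c_[W@[np.cos(a),np.sin(a)],W@[-np.sin(a),np.cos(a)]]; print(S.min(0),S.max(0))
E
```

```text
time_s: 13.3
tool_pos: [0.4947, 0.0253, 0.0475]
tool_rot: [180.0, 0.0, 176.7]
force: [-0.4, -2.2, -0.8]
grip_width: 0.0004
grasp_force: 1.1
time_s: 13.8
tool_pos: [0.4962, -0.0004, 0.1516]
tool_rot: [179.8, 0.5, 176.7]
force: [0.7, 0.6, 0.1]
grip_width: 0.0003
grasp_force: 0.0
(130, 203, 85, 55)
[-0.08718129 -0.12924912] [0.06067013 0.09422942]
```

```bash
python3 -m crank '[{"x":-0.01,"y":0.05,"z":0,"turn":0},{"x":-0.022,"y":0.1,"z":0,"turn":0},{"x":-0.022,"y":0.137,"z":0,"turn":0},{"x":-0.022,"y":0.137,"z":0,"turn":0},{"x":-0.022,"y":0.137,"z":0.04,"turn":0},{"x":-0.022,"y":0.137,"z":0.075,"turn":0},{"x":-0.022,"y":0.137,"z":0.09,"turn":0},{"x":-0.022,"y":0.137,"z":0.094,"turn":0},{"x":-0.022,"y":0.137,"z":0.094,"turn":0}]'
python3 -m crank '[{"x":-0.006,"y":0,"z":0,"turn":0},{"x":-0.011,"y":0,"z":0,"turn":0},{"x":-0.016,"y":0,"z":0,"turn":0},{"x":-0.020,"y":0,"z":0,"turn":0},{"x":-0.023,"y":0,"z":0,"turn":0}]'
```

```text
time_s: 14.98
tool_pos: [0.5237, 0.135, 0.0541]
tool_rot: [180.0, 0.1, 176.7]
force: [0.2, -0.8, 0.5]
grip_width: 0.0003
grasp_force: 0.0
time_s: 15.6
tool_pos: [0.5463, 0.1338, 0.0535]
tool_rot: [-180.0, 0.0, 176.7]
force: [-0.4, -0.2, -0.5]
grip_width: 0.0004
grasp_force: 0.0
```

```bash
for i in 1; do python3 -m crank '[{"x":-0.002,"y":0,"z":0,"turn":0},{"x":-0.004,"y":0,"z":0,"turn":0},{"x":-0.006,"y":0,"z":0,"turn":0},{"x":-0.008,"y":0,"z":0,"turn":0}]'; python3 -m crank '[{"x":-0.0015,"y":0,"z":0,"turn":0},{"x":-0.003,"y":0,"z":0,"turn":0}]';python3 -m crank '[{"x":-0.0015,"y":0,"z":0,"turn":0},{"x":-0.003,"y":0,"z":0,"turn":0}]'; done | grep -E "pos|force:"
```

```text
tool_pos: [0.5541, 0.1334, 0.0535]
force: [-0.4, 0.2, -0.7]
grasp_force: 0.0
tool_pos: [0.5571, 0.1332, 0.0535]
force: [0.2, -0.6, -0.3]
grasp_force: 0.0
tool_pos: [0.5582, 0.1332, 0.0532]
force: [-6.6, -0.4, 4.7]
grasp_force: 3.1
```

```bash
for i in 1; do python3 -m crank '[{"x":0,"y":0,"z":0,"turn":0},{"x":-0.001,"y":0,"z":0,"turn":0}]'; python3 -m crank '[{"x":-0.001,"y":0,"z":0,"turn":0},{"x":-0.0015,"y":0,"z":0,"turn":0}]'; done | grep -E "pos|force:"
```

```text
tool_pos: [0.5591, 0.1332, 0.0532]
force: [-6.8, -0.3, 4.2]
grasp_force: 2.9
tool_pos: [0.5606, 0.1332, 0.0532]
force: [-5.8, 0.4, 4.0]
grasp_force: 2.9
```

```bash
for i in 1; do python3 -m crank '[{"x":-0.001,"y":0,"z":0,"turn":0},{"x":-0.002,"y":0,"z":0,"turn":0}]'; python3 -m crank '[{"x":-0.001,"y":0,"z":0,"turn":0},{"x":-0.0015,"y":0,"z":0,"turn":0}]'; done | grep -E "pos|force:"
```

```text
tool_pos: [0.5626, 0.1331, 0.0532]
force: [-6.6, 0.7, 3.8]
grasp_force: 2.9
tool_pos: [0.5641, 0.1331, 0.0532]
force: [-5.7, 0.6, 3.5]
grasp_force: 2.9
```

```bash
for i in 1; do python3 -m crank '[{"x":-0.0005,"y":0,"z":0,"turn":0},{"x":-0.001,"y":0,"z":0,"turn":0}]'; done | grep -E "pos|force:"
```

```text
tool_pos: [0.5649, 0.133, 0.0532]
force: [-6.9, 1.1, 5.2]
grasp_force: 3.5
```

```bash
for i in 1; do python3 -m crank '[{"x":-0.0005,"y":0,"z":0,"turn":0},{"x":-0.001,"y":0,"z":0,"turn":0}]'; done | grep -E "pos|force:"
```

```text
tool_pos: [0.565, 0.133, 0.0532]
force: [-9.0, 0.3, 7.7]
grasp_force: 4.8
```

```bash
for i in 1; do python3 -m crank '[{"x":-0.0005,"y":0,"z":0,"turn":0},{"x":-0.001,"y":0,"z":0,"turn":0}]'; done | grep -E "pos|force:"
```

```text
tool_pos: [0.5651, 0.133, 0.0532]
force: [-12.8, -0.7, 10.1]
grasp_force: 6.0
```

```bash
python3 -m crank '[{"x":0.003,"y":0,"z":0,"turn":0},{"x":0.006,"y":0,"z":0,"turn":0},{"x":0.03,"y":0,"z":0,"turn":0},{"x":0.059,"y":0,"z":0,"turn":0},{"x":0.059,"y":0,"z":0,"turn":0}]'| grep -E "pos|force:"
python3 - <<'E'
from h import *
t=cv2.cvtColor(imaging.read_camera("top"),cv2.COLOR_RGB2BGR); cv2.imwrite("pics/t7raw.png",t);s=cv2.cvtColor(imaging.read_camera("scene"),cv2.COLOR_RGB2BGR)
cv2.imwrite("pics/s7.png",np.hstack([cv2.resize(s[90:210,240:380],None,fx=3,fy=3,interpolation=2),cv2.resize(t[160:280,100:225],None,fx=3,fy=3)]))
E
```

```text
tool_pos: [0.5087, 0.1362, 0.0533]
force: [-0.0, -0.1, -0.7]
grasp_force: 0.0
```

View pics/s7.png

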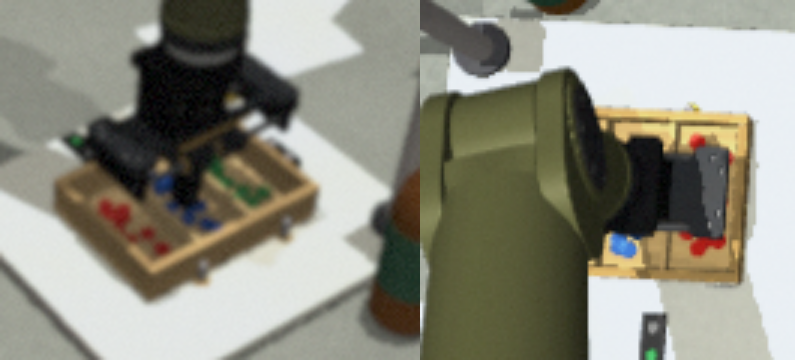

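```bash
for i in 1; do python3 -m crank '[{"x":0,"y":0.002,"z":0,"turn":0},{"x":0,"y":0.005,"z":0,"turn":0},{"x":0,"y":0.008,"z":0,"turn":0},{"x":0,"y":0.01,"z":0,"turn":0}]'; python3 -m crank '[{"x":0,"y":0.001,"z":0,"turn":0},{"x":0,"y":0.002,"z":0,"turn":0}]'; python3 -m crank '[{"x":0,"y":0.001,"z":0,"turn":0},{"x":0,"y":0.002,"z":0,"turn":0}]'; done | grep -E "pos|force:"
```

```text
tool_pos: [0.5108, 0.1462, 0.0534]
force: [-0.1, -0.4, 0.5]
grasp_force: 0.0
tool_pos: [0.5108, 0.1479, 0.0534]
force: [-1.3, 0.1, 0.5]
grasp_force: 0.0
tool_pos: [0.5109, 0.1499, 0.0535]
force: [-0.0, 0.0, 0.2]
grasp_force: 0.0
```

```bash
for i in 1 2; do python3 -m crank '[{"x":0,"y":0.001,"z":0,"turn":0},{"x":0,"y":0.002,"z":0,"turn":0}]'; done | grep -E "pos|force:"
```

```text
tool_pos: [0.511, 0.152, 0.0535]
force: [-0.3, -0.1, -0.1]
grasp_force: 0.0
tool_pos: [0.5111, 0.154, 0.0535]
force: [-0.0, -0.1, 0.2]
grasp_force: 0.0
```

```bash
for i in 1; do python3 -m crank '[{"x":0,"y":0.001,"z":0,"turn":0},{"x":0,"y":0.0015,"z":0,"turn":0}]'; done | grep -E "pos|force:"
```

```text
tool_pos: [0.5112, 0.1554, 0.0535]
force: [-0.1, -0.6, 1.3]
grasp_force: 0.3
```

Contact starts; keep pushing in small steps.

```bash
for i in 1 2 ; do python3 -m crank '[{"x":0,"y":0.001,"z":0,"turn":0},{"x":0,"y":0.0015,"z":0,"turn":0}]'; done | grep -E "pos|force:"
```

```text
tool_pos: [0.5112, 0.1555, 0.0535]
force: [-1.3, -5.1, 2.6]
grasp_force: 2.6
tool_pos: [0.5112, 0.1559, 0.0535]
force: [-1.9, -6.6, 4.7]
grasp_force: 3.4
```

```bash
for i in 1 2; do python3 -m crank '[{"x":0,"y":0.0005,"z":0,"turn":0},{"x":0,"y":0.001,"z":0,"turn":0}]'; done | grep -E "pos|force:"
```

```text
tool_pos: [0.5112, 0.1569, 0.0535]
force: [-1.5, -7.0, 4.0]
grasp_force: 3.4
tool_pos: [0.5113, 0.1579, 0.0535]
force: [-2.4, -7.5, 4.1]
grasp_force: 3.5
```

```bash
for i in 1 2; do python3 -m crank '[{"x":0,"y":0.0005,"z":0,"turn":0},{"x":0,"y":0.001,"z":0,"turn":0}]'; done | grep -E "pos|force:"
```

```text
tool_pos: [0.5113, 0.1589, 0.0535]
force: [-1.2, -6.7, 3.6]
grasp_force: 3.5
tool_pos: [0.5113, 0.1598, 0.0535]
force: [-1.9, -6.6, 4.2]
grasp_force: 3.5
```

```bash
for i in 1; do python3 -m crank '[{"x":0,"y":0.0005,"z":0,"turn":0},{"x":0,"y":0.001,"z":0,"turn":0}]'; done | grep -E "pos|force:"
```

```text
tool_pos: [0.5114, 0.1608, 0.0535]
force: [-1.3, -6.3, 5.5]
grasp_force: 3.5
```

```bash
for i in 1; do python3 -m crank '[{"x":0,"y":0.0005,"z":0,"turn":0},{"x":0,"y":0.001,"z":0,"turn":0}]'; done | grep -E "pos|force:"
```

```text
tool_pos: [0.5115, 0.1618, 0.0535]
force: [-2.5, -6.5, 4.8]
grasp_force: 3.5
```

```bash
for i in 1; do python3 -m crank '[{"x":0,"y":0.0005,"z":0,"turn":0},{"x":0,"y":0.001,"z":0,"turn":0}]'; done | grep -E "pos|force:"
```

```text
tool_pos: [0.5115, 0.1626, 0.0535]
force: [-1.7, -7.2, 4.9]
grasp_force: 4.1
```

```bash
for i in 1; do python3 -m crank '[{"x":0,"y":0.0005,"z":0,"turn":0},{"x":0,"y":0.001,"z":0,"turn":0}]'; done | grep -E "pos|force:"
```

```text
tool_pos: [0.5115, 0.1626, 0.0535]
force: [-2.8, -10.0, 7.0]
grasp_force: 5.0
```

```bash
for i in 1; do python3 -m crank '[{"x":0,"y":0.0005,"z":0,"turn":0},{"x":0,"y":0.001,"z":0,"turn":0}]'; done | grep -E "pos|force:"
```

```text
tool_pos: [0.5115, 0.1627, 0.0535]
force: [-3.9, -11.7, 7.5]
grasp_force: 6.0
```

```bash
for i in 1; do python3 -m crank '[{"x":0,"y":-0.004,"z":0,"turn":0},{"x":0,"y":-0.022,"z":0,"turn":0},{"x":-0.02,"y":-0.022,"z":0,"turn":0},{"x":-0.04,"y":-0.022,"z":0,"turn":0},{"x":-0.048,"y":-0.022,"z":0,"turn":0},{"x":-0.05,"y":-0.022,"z":0,"turn":0},{"x":-0.051,"y":-0.022,"z":0,"turn":0}]'; python3 -m crank '[{"x":-0.0005,"y":0,"z":0,"turn":0},{"x":-0.001,"y":0,"z":0,"turn":0}]'; done | grep -E "pos|force:"
```

```text
tool_pos: [0.5609, 0.1425, 0.0533]
force: [0.2, 1.0, -0.6]
grasp_force: 0.0
tool_pos: [0.5622, 0.1426, 0.0535]
force: [0.4, -1.2, 0.1]
grasp_force: 0.0
```

```bash
for i in 1; do python3 -m crank '[{"x":-0.0005,"y":0,"z":0,"turn":0},{"x":-0.001,"y":0,"z":0,"turn":0}]'; done | grep -E "pos|force:"
```

```text
tool_pos: [0.5635, 0.1424, 0.0535]
force: [0.3, -0.1, 0.4]
grasp_force: 0.0
```

```bash
for i in 1; do python3 -m crank '[{"x":-0.0005,"y":0,"z":0,"turn":0},{"x":-0.001,"y":0,"z":0,"turn":0}]'; done | grep -E "pos|force:"
```

```text
tool_pos: [0.5646, 0.1423, 0.0535]
force: [-0.4, -0.3, 0.1]
grasp_force: 0.0
```

```bash
for i in 1; do python3 -m crank '[{"x":-0.0005,"y":0,"z":0,"turn":0},{"x":-0.001,"y":0,"z":0,"turn":0}]'; done | grep -E "pos|force:"
```

```text
tool_pos: [0.5652, 0.1422, 0.0534]
force: [-1.9, 0.7, 1.6]
grasp_force: 0.9
```

```bash
for i in 1; do python3 -m crank '[{"x":-0.0005,"y":0,"z":0,"turn":0},{"x":-0.001,"y":0,"z":0,"turn":0}]'; done | grep -E "pos|force:"
```

```text
tool_pos: [0.5653, 0.1423, 0.0533]
force: [-6.7, -0.7, 4.1]
grasp_force: 3.0
```

```bash
for i in 1; do python3 -m crank '[{"x":-0.0005,"y":0,"z":0,"turn":0},{"x":-0.001,"y":0,"z":0,"turn":0}]'; done | grep -E "pos|force:"
```

```text
tool_pos: [0.5654, 0.1423, 0.0532]
force: [-8.8, -0.3, 6.5]
grasp_force: 4.2
```

```bash
python3 -m crank '[{"x":0.002,"y":0,"z":0,"turn":0},{"x":0.004,"y":0,"z":0,"turn":0},{"x":0.025,"y":0,"z":0,"turn":0},{"x":0.025,"y":0,"z":-0.03,"turn":0},{"x":0.025,"y":0,"z":-0.09,"turn":0},{"x":0.025,"y":-0.06,"z":-0.13,"turn":0},{"x":0.025,"y":-0.12,"z":-0.15,"turn":0},{"x":0.025,"y":-0.18,"z":-0.15,"turn":0},{"x":0.025,"y":-0.24,"z":-0.15,"turn":0},{"x":0.025,"y":-0.3,"z":-0.15,"turn":0},{"x":0.025,"y":-0.34,"z":-0.15,"turn":0},{"x":0.025,"y":-0.34,"z":-0.15,"turn":0}]'
python3 - <<'E'
from h import *
t=cv2.cvtColor(imaging.read_camera("top"),cv2.COLOR_RGB2BGR);s=cv2.cvtColor(imaging.read_camera("scene"),cv2.COLOR_RGB2BGR); cal=imaging.get_calibration("top")
cv2.imwrite("pics/s8.png",np.hstack([cv2.resize(s[80:210,220:380],None,fx=2.5,fy=2.5),cv2.resize(t[160:290,95:255],None,fx=2.5,fy=2.5)]))
hsv=cv2.cvtColor(t,cv2.COLOR_BGR2HSV); w=((hsv[...,1]>60)&(hsv[...,0]<35)).astype(np.uint8); w[:,:125]=0;w[:200]=0;w[262:]=0;w[:,215:]=0
c=max(cv2.findContours(w,cv2.RETR_EXTERNAL,cv2.CHAIN_APPROX_NONE)[0],key=cv2.contourArea); W=ray(cal,c.reshape(-1,2),.06)[:,:2].astype(np.float32); print(cv2.minAreaRect(W))
E
```

```text
time_s: 27.45
tool_pos: [0.5221, -0.2011, 0.204]
tool_rot: [-179.8, 0.1, 176.2]
force: [-0.1, 1.1, 0.4]
grip_width: 0.0005
grasp_force: 0.0
((0.5056315064430237, 0.14152409136295319), (0.20340460538864136, 0.14316295087337494), 86.52403259277344)
```

View pics/s8.png

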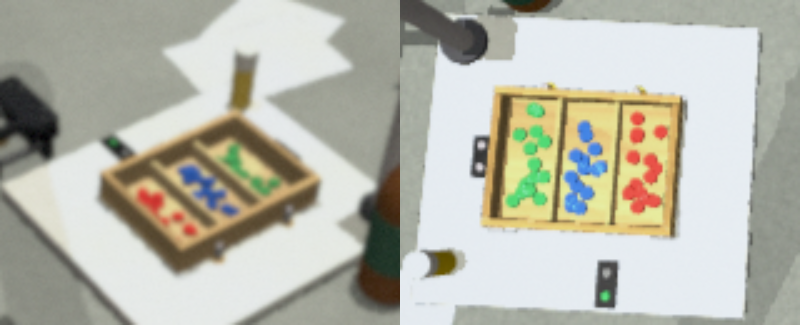

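The tray sits flat and parallel (86.5° against the stand's 86.7°). It touches both pins and the end stop, and the arm is clear of it. Handing in.

```bash
python3 -c "
from cell import env
print(env.sign_off())"
```

```text
the job is handed in; nothing more can be done
None
```

I handed the job in with the tray flat on the board, released, and pushed up against both pins and the end stop; pushes stayed under about 13 N, but `sign_off` returned no verdict, so whether it passed is not confirmed.

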